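Size a seal-stone blank in the taper gauge and box it

TASK

Size the seal-stone blank that lies on the black felt: slide it, lying flat, lengthwise from the wide mouth into the gauge's tapered slot until it wedges, without forcing it, and read the colour of the band its front end stops in. Then lay it flat, without dropping it, on the pad of that colour in the open wooden case, and gently lower the lid until it is fully shut. Leave the other two blanks on the newspaper, and the ink stone, ink bottle and paperweight where they are.

Things in the scene. Friction and masses are not known exactly. Their poses are not given: they have to be found in the camera images.
- felt: black felt underlay, 270 x 170 x 2 mm, fixed to the table; one blank lies on it, and so does the paperweight. Origin at the centre of its underside, x along its length
- newspaper: folded newspaper, 240 x 200 x 2 mm, fixed, at the robot's far right; two blanks that are not wanted now lie on it. Origin at the centre of its underside, x along its length
- blank_a_mid (a point): centre of a seal-stone blank: a plain cream stone bar 90 mm long (its x axis), 30 mm thick (z axis, up) and 24, 30 or 36 mm wide (y axis). The three blanks, one of each width, else look alike; which lies on the felt differs from start to start. 0.15 to 0.3 kg. Either end may go first
- blank_a: the blank of blank_a_mid, as a  origin at the centre of its underside, 15 mm below
- blank_b_mid (a point): centre of a seal-stone blank: a plain cream stone bar 90 mm long (its x axis), 30 mm thick (z axis, up) and 24, 30 or 36 mm wide (y axis). The three blanks, one of each width, else look alike; which lies on the felt differs from start to start. 0.15 to 0.3 kg. Either end may go first
- blank_b: the blank of blank_b_mid, as a  origin at the centre of its underside, 15 mm below
- blank_c_mid (a point): centre of a seal-stone blank: a plain cream stone bar 90 mm long (its x axis), 30 mm thick (z axis, up) and 24, 30 or 36 mm wide (y axis). The three blanks, one of each width, else look alike; which lies on the felt differs from start to start. 0.15 to 0.3 kg. Either end may go first
- blank_c: the blank of blank_c_mid, as a  origin at the centre of its underside, 15 mm below
- gauge: tapered width gauge, fixed: beech board 220 (x) x 112 (y) x 10 mm carrying two brass straight-edges 24 mm broad and 10 mm high (tops 20 mm above the table). They form a slot on the board's centre line that narrows towards the gauge's +x (away from the robot). The first 102 mm of board, before the mouth, is a plain landing. Origin at the centre of the underside
- gauge_mouth (a point): centre of the slot's mouth on the board's surface, 10 mm up; axes as the gauge. The slot is 44 mm wide here and 1 mm narrower each 5 mm of +x; 117 mm long, far end open. Bands painted on the straight-edges, in mm from the mouth: red 25-55 (a 36 mm blank's front end stops at 40), yellow 55-85 (30 mm, at 70), blue 85-115 (24 mm, at 100). 2 to 4 N slide a blank along; wedged, it stays put
- case: wooden case, fixed: 200 (x) x 278 (y) x 42 mm high, walls and floor 6 mm, front (-x) towards the robot. Along the front runs a graver trough 45 mm broad, ending in a wall 28 mm high at x = -49 to -44 mm; behind it two partitions 4 mm thick, 16 mm high, part three compartments side by side along y, each 138 mm long (x = -44 to +94) and about 87 mm wide. Origin: centre of its underside
- pad_red: red felt pad, 136 (x) x 82 (y) x 2 mm, fixed on the floor of one of the case's compartments (which one differs); origin at the centre of its underside, 6 mm above the table, at x = +25 mm of the case; top at 8 mm; axes as the case
- pad_yellow: yellow felt pad, 136 (x) x 82 (y) x 2 mm, fixed on the floor of one of the case's compartments (which one differs); origin at the centre of its underside, 6 mm above the table, at x = +25 mm of the case; top at 8 mm; axes as the case
- pad_blue: blue felt pad, 136 (x) x 82 (y) x 2 mm, fixed on the floor of one of the case's compartments (which one differs); origin at the centre of its underside, 6 mm above the table, at x = +25 mm of the case; top at 8 mm; axes as the case
- lid (a joint): lid of the case, a flat panel 200 x 278 x 8 mm hinged along the case's far (+x) rim: 0 is shut, growing as it opens upwards. It starts at 0.98 to 1.08 rad and its hinges stop it at 1.08, so it leans over the compartments and the tool must reach in slanting from the robot's side. The stiff hinges hold it at any angle; 1 to 4 N on its free edge pushes it down
- lid_hinge (a point): point on the lid's outer (upper) face, 8 mm from the hinge axis square to that face, at mid-width; turns with the lid. The hinge axis runs along the case's y at x = +100 mm, z = 42 mm of the case
- lid_edge (a point): middle of the lid's free edge on its outer face, 200 mm from lid_hinge (a brass lip 9 mm long, 50 mm wide stands out beyond it); turns with the lid, x from the free edge towards the hinge, z out of the outer face
- inkstone: black ink stone, 85 (x) x 135 (y) x 22 mm, loose, 0.7 kg; leave it. Origin at the centre of its underside
- ink_bottle: upright ink bottle, diameter 56, 130 mm high, loose, 0.28 kg; leave it. Origin at the centre of its underside
- paperweight: steel bar paperweight, 16 (x) x 150 (y) x 12 mm with a knob to 30 mm, loose, on the felt's far end; leave it. Origin at the centre of its underside
Mind the look-alikes: they are no part of the job. What is shaped like the blank_a but red or turquoise is not meant. Leave any purple look-alike of the gauge alone.

How it is judged (in metres and radians):
On the way, in this order (a step that is already met when the one before it is completed fails the run):
1. the blank from the felt lies flat on the gauge at the mouth of the slot, more than 12 mm short of its stop (((x of blank_a_mid in the frame of gauge between -0.11 and -0.025 m and y of blank_a_mid in the frame of gauge between -0.01 and 0.01 m and z of blank_a_mid in the frame of gauge between 0.021 and 0.03 m and angle between the x axis of blank_a_mid and the x axis of gauge, either way round below 0.2 rad) or (x of blank_b_mid in the frame of gauge between -0.11 and 0.005 m and y of blank_b_mid in the frame of gauge between -0.01 and 0.01 m and z of blank_b_mid in the frame of gauge between 0.021 and 0.03 m and angle between the x axis of blank_b_mid and the x axis of gauge, either way round below 0.2 rad) or (x of blank_c_mid in the frame of gauge between -0.11 and 0.035 m and y of blank_c_mid in the frame of gauge between -0.01 and 0.01 m and z of blank_c_mid in the frame of gauge between 0.021 and 0.03 m and angle between the x axis of blank_c_mid and the x axis of gauge, either way round below 0.2 rad))).
2. the blank from the felt lies flat in the gauge slot, wedged where its width equals the slot's (front end not more than 6 mm short of its true stop nor 15 mm beyond it) (((x of blank_a_mid in the frame of gauge between -0.019 and 0.002 m and y of blank_a_mid in the frame of gauge between -0.004 and 0.004 m and z of blank_a_mid in the frame of gauge between 0.021 and 0.029 m and angle between the x axis of blank_a_mid and the x axis of gauge, either way round below 0.07 rad) or (x of blank_b_mid in the frame of gauge between 0.011 and 0.032 m and y of blank_b_mid in the frame of gauge between -0.004 and 0.004 m and z of blank_b_mid in the frame of gauge between 0.021 and 0.029 m and angle between the x axis of blank_b_mid and the x axis of gauge, either way round below 0.07 rad) or (x of blank_c_mid in the frame of gauge between 0.041 and 0.062 m and y of blank_c_mid in the frame of gauge between -0.004 and 0.004 m and z of blank_c_mid in the frame of gauge between 0.021 and 0.029 m and angle between the x axis of blank_c_mid and the x axis of gauge, either way round below 0.07 rad))), for 0.2 s.
3. the blank lies flat and released on the pad of its colour, the lid still open (((x of blank_a_mid in the frame of pad_red between -0.026 and 0.026 m and y of blank_a_mid in the frame of pad_red between -0.03 and 0.03 m and z of blank_a_mid in the frame of pad_red between 0.013 and 0.021 m and angle between blank_a_mid's own z axis and vertical below 0.08 rad and contact force between the fingers and blank_a below 0.05 N and value of joint lid above 0.5 rad) or (x of blank_b_mid in the frame of pad_yellow between -0.026 and 0.026 m and y of blank_b_mid in the frame of pad_yellow between -0.03 and 0.03 m and z of blank_b_mid in the frame of pad_yellow between 0.013 and 0.021 m and angle between blank_b_mid's own z axis and vertical below 0.08 rad and contact force between the fingers and blank_b below 0.05 N and value of joint lid above 0.5 rad) or (x of blank_c_mid in the frame of pad_blue between -0.026 and 0.026 m and y of blank_c_mid in the frame of pad_blue between -0.03 and 0.03 m and z of blank_c_mid in the frame of pad_blue between 0.013 and 0.021 m and angle between blank_c_mid's own z axis and vertical below 0.08 rad and contact force between the fingers and blank_c below 0.05 N and value of joint lid above 0.5 rad))), for 0.2 s.
At the end, for the whole second after the job is handed in: The blank that began on the felt lies flat (within 0.08 rad) at rest on the pad of the colour it gauged (its centre within 26 mm along and 30 mm across of the pad's centre), the lid is shut to within 0.04 rad, and the other two blanks still lie on the newspaper (((x of blank_a_mid in the frame of pad_red between -0.026 and 0.026 m and y of blank_a_mid in the frame of pad_red between -0.03 and 0.03 m and z of blank_a_mid in the frame of pad_red between 0.013 and 0.021 m and angle between blank_a_mid's own z axis and vertical below 0.08 rad and x of blank_b_mid in the frame of newspaper between -0.12 and 0.12 m and y of blank_b_mid in the frame of newspaper between -0.1 and 0.1 m and height (world z) of each of blank_b_mid, blank_c_mid below 0.025 m and x of blank_c_mid in the frame of newspaper between -0.12 and 0.12 m and y of blank_c_mid in the frame of newspaper between -0.1 and 0.1 m and linear speed of blank_a below 0.01 m/s) or (x of blank_b_mid in the frame of pad_yellow between -0.026 and 0.026 m and y of blank_b_mid in the frame of pad_yellow between -0.03 and 0.03 m and z of blank_b_mid in the frame of pad_yellow between 0.013 and 0.021 m and angle between blank_b_mid's own z axis and vertical below 0.08 rad and x of blank_a_mid in the frame of newspaper between -0.12 and 0.12 m and y of blank_a_mid in the frame of newspaper between -0.1 and 0.1 m and height (world z) of each of blank_a_mid, blank_c_mid below 0.025 m and x of blank_c_mid in the frame of newspaper between -0.12 and 0.12 m and y of blank_c_mid in the frame of newspaper between -0.1 and 0.1 m and linear speed of blank_b below 0.01 m/s) or (x of blank_c_mid in the frame of pad_blue between -0.026 and 0.026 m and y of blank_c_mid in the frame of pad_blue between -0.03 and 0.03 m and z of blank_c_mid in the frame of pad_blue between 0.013 and 0.021 m and angle between blank_c_mid's own z axis and vertical below 0.08 rad and x of blank_a_mid in the frame of newspaper between -0.12 and 0.12 m and y of blank_a_mid in the frame of newspaper between -0.1 and 0.1 m and height (world z) of each of blank_a_mid, blank_b_mid below 0.025 m and x of blank_b_mid in the frame of newspaper between -0.12 and 0.12 m and y of blank_b_mid in the frame of newspaper between -0.1 and 0.1 m and linear speed of blank_c below 0.01 m/s)) and value of joint lid below 0.04 rad); the robot touches nothing.
It fails at once if a blank is dropped from more than about 15 mm, or thrown ((linear speed of blank_a above 0.55 m/s and contact force between the fingers and blank_a below 0.01 N) or (linear speed of blank_b above 0.55 m/s and contact force between the fingers and blank_b below 0.01 N) or (linear speed of blank_c above 0.55 m/s and contact force between the fingers and blank_c below 0.01 N)).
It fails at once if the gauge is forced (a blank pushed against it with more than 60 N) (contact force between any of blank_a, blank_b, blank_c and gauge above 60 N).
It fails at once if the lid is slammed (closing faster than 3 rad/s) (velocity of joint lid below -3 rad/s).
It fails at once if the ink stone, ink bottle or paperweight is shifted by more than 15 mm or the bottle tipped (distance of any of inkstone, ink_bottle, paperweight from where it was at the start of the episode above 0.015 m or angle between ink_bottle's own z axis and vertical above 0.4 rad).
It also fails if it takes over 72 s, if anything falls off the work surface, if the arm or the gripper's body presses on something with over 40 N, if the wrist force passes 120 N, or if a joint passes its speed limit or range.

ROBOT

A 7-joint arm with a two-finger parallel gripper is mounted at the origin on the work surface. World frame = base frame: x ahead of the robot, y to its left, z up, the work surface at z = 0. Lengths are in m, angles in degrees, forces in N, time in s.
With the tool pointing down it reaches from about 0.4 to 0.85 m from the base axis. Payload 10.4 kg.
Tool frame: the origin (TCP) lies midway between the tips of the shut fingers; the grasp point (between the pads) lies 19 mm behind it; z points along the fingers, y is the line along which they close (so a half turn about z gives the same grasp; the last joint's range is limited). The gripper opens to 87 mm and grips with 3 to 60 N. Pads are 19 mm wide; open, the fingers measure 117 mm over their backs; the gripper's body (75 mm by 190 mm) begins 51 mm behind the grasp point.
Start: joints at [-72.112, 19.034, -3.707, 83.658, 1.238, 77.344, -5.071], TCP at [0.205, 0.59, 0.223] pointing down, gripper open.
Joint ranges: [-148.97, 148.97], [-28.65, 121.19], [-84.17, 76.75], [9.2, 138.47], [-72.65, 252.65], [3.7, 117.97], [-149.18, 149.18]. Speed limits (degrees/s): [127.2, 127.2, 159.86, 159.86, 180, 180, 180].

INTERFACE

Orientations are given as [roll, pitch, yaw] about the fixed x, y, z axes, in that order (R = Rz(yaw) Ry(pitch) Rx(roll)).
In Python, from rig import reach, servo_line, move_joints, gripper_to, pause, ik, get_state, grab_frame, PlanningError, finish_job gives the robot as it stands. Calls block until the motion is done:
- reach(position, orientation): joint-space move of the TCP to a pose.
- servo_line(position, v=0.15, orientation=None, threshold=None): straight line of the TCP; orientation=None keeps the orientation; v is the mean speed in m/s. With threshold (N) it stops when the force on the tool has changed by that much, and returns True; else False.
- move_joints(angles): joint-space move.
- gripper_to(opening, f_grip=None): finger opening in m; f_grip is the grip in N (None keeps the last); returns when the fingers have stopped.
- pause(seconds).
- ik(position, orientation): joint angles nearest the present ones, or None.
- get_state(): the state.
- grab_frame(name): name is "side" or "top"; returns a dict with "pixels" (400x640x3 uint8, red, green, blue), "intrinsics" (3x3 intrinsics, pixels), "rvec" (rotation vector, rad) and "tvec" (3), from world to camera coordinates, as OpenCV has them. Camera axes: x right, y down, z forward; pixel columns grow to the right and rows downward; lengths in m; the calibration is good to about 2 mm. A picture is of the moment at which its call begins. There is no depth.
A pose or a line that the arm cannot do raises PlanningError and nothing moves.
- finish_job(): hands the job in; it is judged then, once.
The state is a dict: "time_s": time; "q": joint angles; "qd": joint speeds; "joint_torque": joint torques, N m; "tcp_pos": TCP position; "ee_rot": TCP orientation; "wrist_force": force on the tool from outside, world axes, zero at the start; "wrist_torque": the same for the moment, N m; "gripper_width": finger opening in m; "grasp_force": force on a finger pad.
Only numpy, scipy, OpenCV 4.12 (cv2) and the standard library are available. Lean on these libraries where they do the work, as an engineer would, in place of code of your own. Each camera call takes 0.05 s, during which the arm holds its last target. There are 200 camera calls.

## Working session

There is one attempt and no reset: what is moved stays moved. The work goes in short steps, each a Python script; the robot and the scene stay as the last script left them, time stands still between calls to the robot, and variables do not carry over. Pictures are saved under pics/ and viewed, at most 10 in all, crops included, and the job is handed in when it is done.

```bash
mkdir -p pics; cat > h.py <<'E'
import numpy as np, cv2
from rig import *
def snap(cam,fn=None,box=None,scale=1):
    f=grab_frame(cam); im=f["pixels"][:,:,::-1].copy()
    if box: x0,y0,x1,y1=box; im=im[y0:y1,x0:x1]
    if scale!=1: im=cv2.resize(im,None,fx=scale,fy=scale,interpolation=cv2.INTER_CUBIC)
    if fn: cv2.imwrite("pics/"+fn,im)
    np.savez("cal_"+cam,K=f["intrinsics"],r=f["rvec"],t=f["tvec"])
    return f
def px2w(cam,uv,z):
    c=np.load(f"cal_{cam}.npz"); R=cv2.Rodrigues(c["r"])[0]; t=c["t"].ravel()
    o=-R.T@t; d=R.T@np.linalg.inv(c["K"])@np.array([uv[0],uv[1],1.])
    return o+d*(z-o[2])/d[2]
def w2px(cam,P):
    c=np.load(f"cal_{cam}.npz")
    return cv2.projectPoints(np.array(P,float).reshape(-1,1,3),c["r"],c["t"],c["K"],None)[0].reshape(-1,2)
E
python3 - <<'E'
from h import *
for c in("top","side"):
    snap(c,c+"0.png",scale=1.25); k=np.load(f"cal_{c}.npz"); R=cv2.Rodrigues(k["r"])[0]; print(c,k["K"],(-R.T@k["t"].ravel()),R.round(2))
print(get_state())
E
```

```text
top [[443.62443301   0.         318.24755424]
 [  0.         443.62443301 202.27162388]
 [  0.           0.           1.        ]] [ 0.28541296 -0.05390995  1.34358879] [[-0.03 -1.   -0.01]
 [-0.99  0.03 -0.16]
 [ 0.16  0.01 -0.99]]
side [[402.49142507   0.         317.17349923]
 [  0.         402.49142507 200.06726109]
 [  0.           0.           1.        ]] [-0.06500792 -0.84357433  0.99595725] [[ 0.83 -0.56 -0.  ]
 [-0.39 -0.57 -0.72]
 [ 0.4   0.6  -0.7 ]]
{'time_s': 0.1, 'q': array([-72.11167358,  19.06760665,  -3.70681   ,  83.69907317,
         1.23868866,  77.34157455,  -5.07267661]), 'qd': array([ 0.00493982, -0.12378593, -0.00584307,  0.11393402, -0.10746125,
        0.06876064, -0.00582094]), 'joint_torque': array([ 2.11150858e-03, -6.24543214e+01,  2.48244207e-02, -3.90716457e+01,
       -6.14827336e-02,  3.65323119e-02,  2.11083920e-05]), 'tcp_pos': array([0.20527383, 0.58999067, 0.22185929]), 'ee_rot': array([-1.79931746e+02,  4.10316586e-03,  1.60815880e+02]), 'wrist_force': array([ 0.22204403, -0.85635982,  0.17036444]), 'wrist_torque': array([ 0.0508538 ,  0.0062566 , -0.02939781]), 'grasp_force': 0.0, 'gripper_width': 0.08718566271986804}
```

View pics/top0.png

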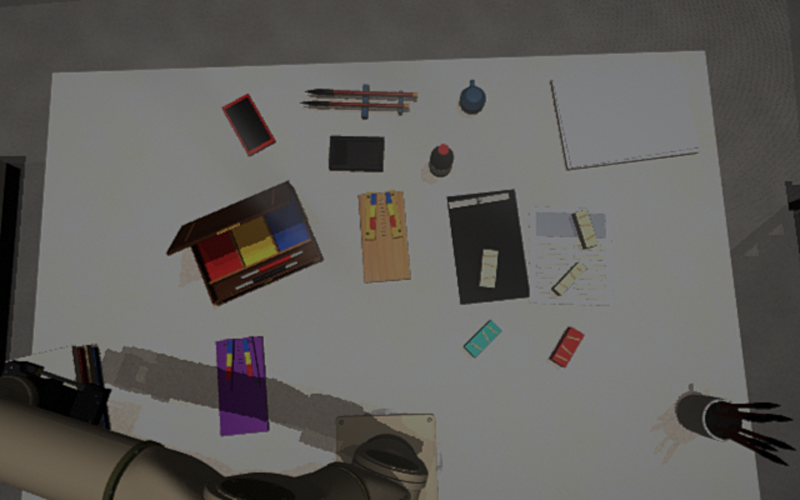

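View pics/side0.png

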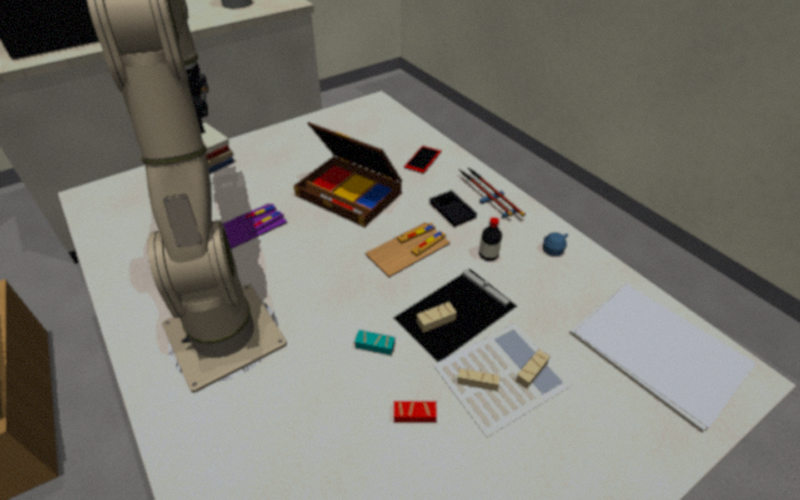

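Top view: gauge around (385,236), felt blank (488,268), case (250,250) with red, yellow and blue pads from left to right. Next I'll crop in closer for corners.

```bash
python3 - <<'E'
from h import *
snap("top","g1.png",(280,145,430,245),5)
snap("top","c1.png",(130,140,265,250),5)
E
```

```text
(no output)
```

View pics/g1.png

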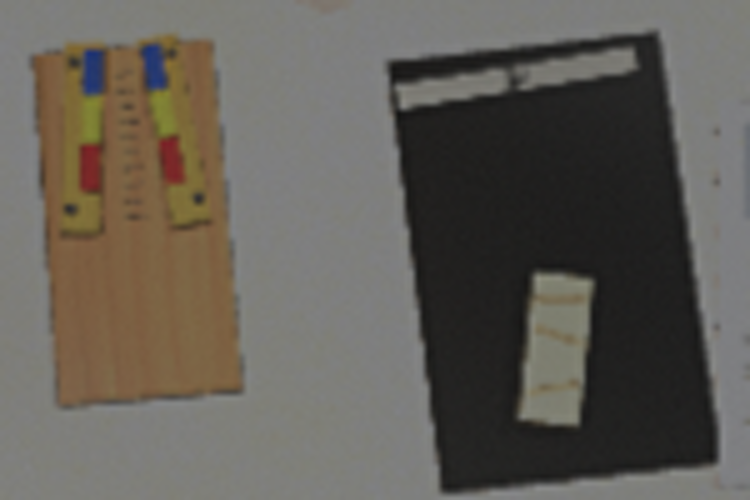

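View pics/c1.png

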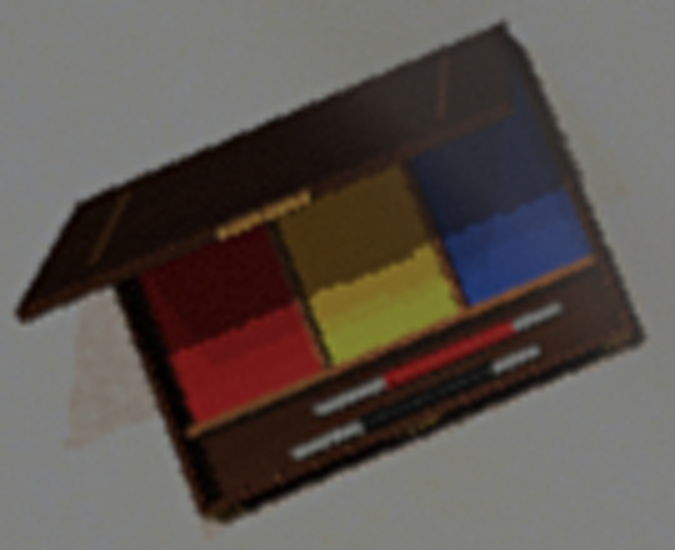

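g1: gauge board corners are (35,57), (212,40), (242,392) and (58,406); blank top corners are (535,272), (594,278), (580,427) and (518,420). c1: case near rim corners are (205,518) and (645,340), lid free edge runs (20,318)–(512,108), lip (265,216); pads are red, yellow, blue from left to right.

```bash
python3 - <<'E'
from h import *
from scipy.optimize import least_squares
g=lambda u,v,x0=280,y0=145,s=5:(x0+(u+.5)/s-.5,y0+(v+.5)/s-.5)
c=lambda u,v:g(u,v,130,140)
def fit(obj,pix,x0,lid=False):
    pix=np.array(pix)
    def P(p):
        L=np.array(obj(p[3]) if lid else obj,float); cs,sn=np.cos(p[2]),np.sin(p[2])
        return np.c_[p[0]+cs*L[:,0]-sn*L[:,1],p[1]+sn*L[:,0]+cs*L[:,1],L[:,2]]
    r=least_squares(lambda p:(w2px("top",P(p))-pix).ravel(),x0)
    print(r.x[:2].round(4),np.degrees(r.x[2:]).round(2),"res",r.fun.reshape(-1,2).round(1).tolist()); return r.x
# gauge: local corners far-left(+x,+y)
G=fit([(.11,.056,.01),(.11,-.056,.01),(-.11,-.056,.01),(-.11,.056,.01)],[g(35,57),g(212,40),g(242,392),g(58,406)],[.5,-.1,0])
for w in(.024,.03,.036):
  B=fit([(.045,w/2,.032),(.045,-w/2,.032),(-.045,-w/2,.032),(-.045,w/2,.032)],[g(535,272),g(594,278),g(580,427),g(518,420)],[.5,-.3,0])
def case(th):
    ct,st=np.cos(th),np.sin(th)
    e=lambda y,l,n:(.1-l*ct+n*st,y,.042+l*st+n*ct)
    return [(-.1,.139,.042),(-.1,-.139,.042),e(.139,.2,.008),e(-.139,.2,.008),e(.139,0,.008),e(-.139,0,.008)]+[(-.044,y,.028) for y in(.133,-.133)]
fit(case,[c(205,518),c(645,340),c(20,318),c(512,108),c(80,205),c(505,25),c(190,433),c(590,262)],[.5,.2,.4,1.0],True)
F=fit([(.135,.085,.002),(.135,-.085,.002),(-.135,-.085,.002),(-.135,.085,.002)],[g(389,62),g(657,33),g(718,462),g(442,490)],[.5,-.3,0])
print(px2w("top",g(316,345),.0))
for n,p in dict(bottle_cap=(443/1.25,150/1.25,.13),inkst=(357/1.25,153/1.25,.022)).items(): print(n,px2w("top",p[:2],p[2]))
E
```

```text
[ 0.5389 -0.0072] [2.92] res [[-0.4, -0.4], [0.3, 0.1], [0.1, 0.1], [-0.0, 0.3]]
[ 0.4499 -0.256 ] [-8.92] res [[1.9, 0.1], [-1.9, -0.1], [-2.1, -0.1], [2.2, 0.2]]
[ 0.4499 -0.256 ] [-8.88] res [[0.9, -0.1], [-0.9, -0.0], [-1.1, -0.0], [1.2, 0.1]]
[ 0.4499 -0.256 ] [-8.84] res [[-0.1, -0.2], [0.1, 0.1], [-0.1, 0.1], [0.2, -0.0]]
[0.5247 0.3063] [21.86 58.71] res [[-0.5, 0.9], [-1.2, -0.9], [-0.7, 0.1], [0.5, 0.0], [-0.0, 0.1], [0.8, 0.0], [-0.5, 0.2], [1.7, -0.7]]
[ 0.5096 -0.2602] [4.37] res [[-0.4, -0.4], [0.4, -0.4], [0.5, 0.2], [-0.4, 0.5]]
[ 0.46070362 -0.1145293   0.        ]
bottle_cap [ 0.7115247  -0.15165052  0.13      ]
inkst [0.74883225 0.05344059 0.022     ]
```

```bash
cat >> h.py <<'E'
G=(.5389,-.0072,2.92); C=(.5247,.3063,21.86); B=(.4499,-.256,-8.84)
def pos(o,x,y,z):
    a=np.radians(o[2]); return [o[0]+np.cos(a)*x-np.sin(a)*y,o[1]+np.sin(a)*x+np.cos(a)*y,z]
def ori(o,tilt=0,flip=False):
    return [180,tilt,o[2]-180 if flip else o[2]] if flip else [180,-tilt,o[2]]
def st():
    s=get_state(); print("t",round(s["time_s"],1),"tcp",s["tcp_pos"].round(4),"w",round(s["gripper_width"],4),"gf",round(s["grasp_force"],1),"F",s["wrist_force"].round(1)); return s
E
python3 - <<'E'
from h import *
q=get_state()["q"]
for f in(0,1):
    for n,p,o in(("B",pos(B,0,0,.008),ori(B,0,f)),("P",pos(G,-.135,0,.014),ori(G,0,f)),("T",pos(G,-.035,0,.016),ori(G,27,f)),("C",pos(C,-.005,.09,.016),ori(C,27,f)),("Lid",pos(C,-.05,.0,.25),ori(C,0,f))):
        a=ik(p,o); print(f,n,None if a is None else np.round(a,0))
E
```

```text
0 B [-15.  25.  46. 114. -24.  51. -55.]
0 P [-41.   6.  38. 129.  -5.  46. -86.]
0 T [-42.   3.  39. 138.  -6.  13. -86.]
0 C [ -67.   18.   19.  120.   20.   20. -135.]
0 Lid [ -56.   10.   24.   93.   -4.   78. -100.]
1 B [-19.  28.  53. 114. -28.  52. 129.]
1 P [-38.   6.  36. 129.  -5.  46.  93.]
1 T [ -6.   4.   1. 137.   3.  13.  85.]
1 C [-55.  17.   6. 120.  30.  22.  36.]
1 Lid [-42.  10.   7.  92.  -1.  78.  77.]
```

```bash
python3 - <<'E'
from h import *
p=get_state()["tcp_pos"]
servo_line([p[0],p[1],.36],v=.3)
reach(pos(B,0,0,.2),ori(B,0,1)); st()
servo_line(pos(B,0,0,.008),v=.15)
gripper_to(0.0,25); st()
servo_line(pos(B,0,0,.09),v=.15); st()
snap("side","s1.png",(220,120,480,320),3)
E
```

```text
t 3.9 tcp [ 0.4504 -0.2554  0.2001] w 0.0866 gf 0.0 F [ 0.2  0.1 -0.2]
t 6.3 tcp [ 0.4499 -0.256   0.008 ] w 0.0358 gf 25.0 F [ 0.4 -0.6 -1.4]
t 7.0 tcp [ 0.4493 -0.2557  0.0891] w 0.036 gf 25.0 F [-0.6  0.2 -2.3]
```

View pics/s1.png

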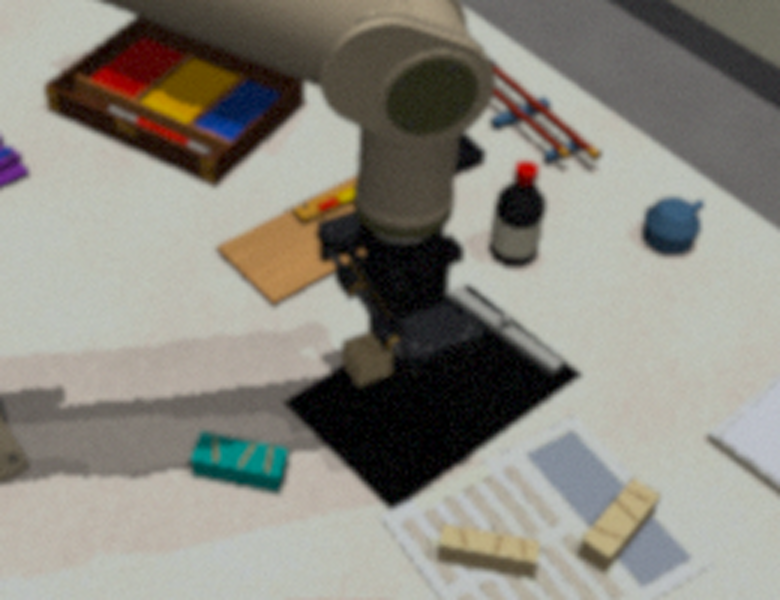

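The blank is held level at (365,360); its width reads 36 mm. I'll set it on the landing and then push it into the slot.

```bash
python3 - <<'E'
from h import *
reach(pos(G,-.058,0,.09),ori(G,0,1)); pause(.1)
servo_line(pos(G,-.058,0,.03),v=.15)
print(servo_line(pos(G,-.058,0,.0145),v=.03,threshold=5)); st()
gripper_to(.075); servo_line(pos(G,-.058,0,.10),v=.2)
f=snap("top","g2.png",(270,140,350,240),6)
reach(pos(G,-.14,0,.10),ori(G,0,1)); gripper_to(0.0)
servo_line(pos(G,-.14,0,.016),v=.15); st()
f=snap("top","g2b.png",(270,140,350,240),6)
a,b=cv2.imread("pics/g2.png"),cv2.imread("pics/g2b.png"); cv2.imwrite("pics/g2s.png",cv2.resize(np.hstack([a,b]),None,fx=.8,fy=.8))
E
```

```text
True
t 9.1 tcp [ 0.4811 -0.0102  0.0157] w 0.0358 gf 25.0 F [0.3 0.5 4.4]
t 13.2 tcp [ 0.3995 -0.0143  0.0166] w 0.0005 gf 0.0 F [ 1.  -0.5 -0.4]
```

View pics/g2s.png

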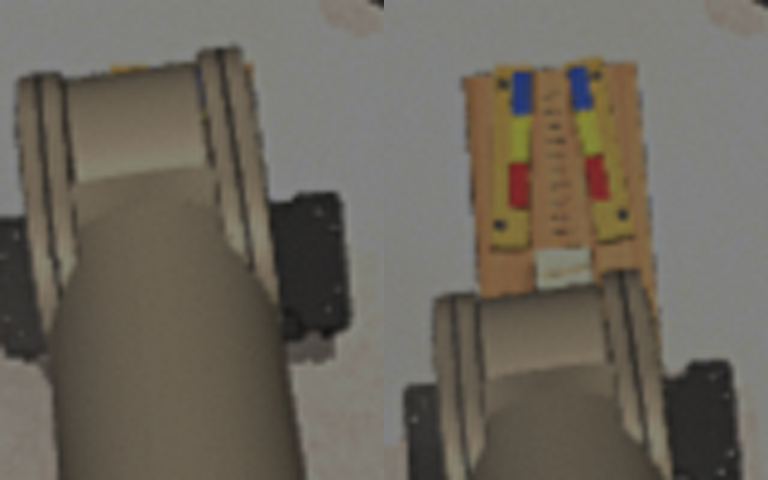

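The blank's front end, at (563,250), is centred at the mouth. I'm pushing it in now.

```bash
python3 - <<'E'
from h import *
servo_line(pos(G,-.120,0,.016),v=.1); pause(.1)
print(servo_line(pos(G,-.058,0,.016),v=.03,threshold=9)); s=st()
a=np.radians(G[2]); print("gx",np.dot(s["tcp_pos"][:2]-np.array(G[:2]),[np.cos(a),np.sin(a)]))
servo_line(pos(G,-.14,0,.016),v=.15); 
f=snap("top","g3.png",(270,140,350,240),6)
E
```

```text
True
t 15.3 tcp [ 0.4723 -0.0106  0.0156] w 0.0004 gf 0.0 F [ 0.3  0.4 -0.7]
gx -0.06668788435086233
```

View pics/g3.png

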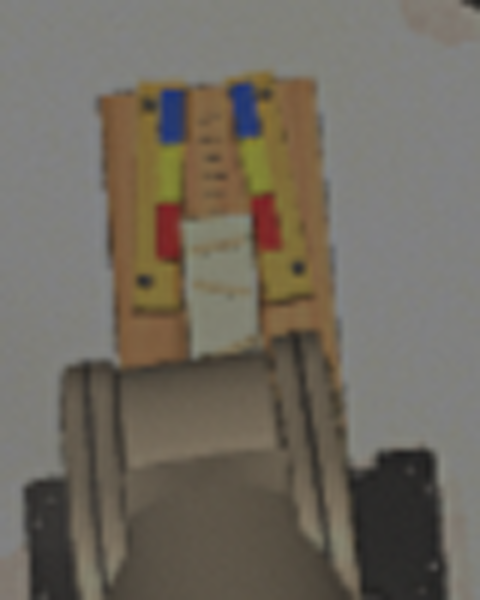

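It wedged with its front end at (218,217), in the red band, and the width agrees. Now a tilted regrasp to carry it to the red pad (case +y compartment).

```bash
python3 - <<'E'
from h import *
T=22; o=ori(G,T,1)
servo_line(pos(G,-.14,0,.12),v=.25); gripper_to(.065)
reach(pos(G,-.060,0,.107),o)
servo_line(pos(G,-.024,0,.0165),v=.12); st()
gripper_to(0,30); s=st()
servo_line(pos(G,-.024,0,.06),v=.06); st()
servo_line(pos(G,-.10,0,.22),v=.2)
try: servo_line(pos(C,-.127,.091,.20),v=.2,orientation=ori(C,T,1))
except PlanningError as e:
    print("line",e); reach(pos(C,-.127,.091,.20),ori(C,T,1))
st()
snap("side","s3.png",(200,60,400,230),4)
E
```

```text
t 19.3 tcp [ 0.5151 -0.0084  0.017 ] w 0.0648 gf 0.0 F [ 0.2 -0.3  0.7]
t 19.9 tcp [ 0.515  -0.0085  0.0167] w 0.0355 gf 30.0 F [-3.6  0.1  4.9]
t 20.8 tcp [ 0.5147 -0.0084  0.0597] w 0.0358 gf 30.0 F [ 0.1 -0.2 -1.7]
t 23.8 tcp [0.3731 0.3429 0.1999] w 0.0359 gf 30.0 F [ 0.2 -0.5 -2.3]
```

View pics/s3.png

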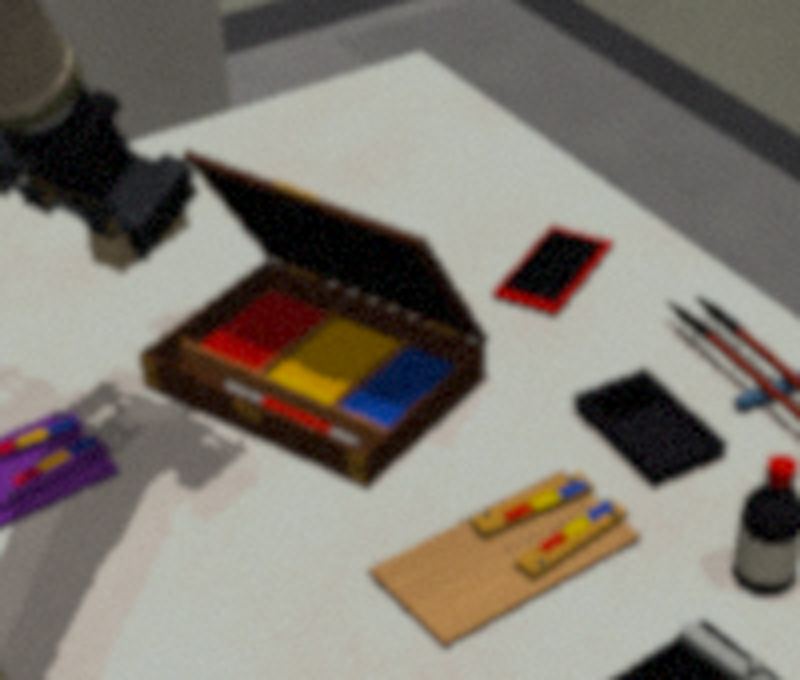

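The blank is held level at (140,235) in front of the case. I'll lower it along the slanting path.

```bash
python3 - <<'E'
from h import *
servo_line(pos(C,-.127,.091,.170),v=.15)
print(servo_line(pos(C,-.007,.091,.027),v=.1,threshold=12)); pause(.1)
print(servo_line(pos(C,.002,.091,.012),v=.03,threshold=5)); st()
snap("side","s4.png",(210,80,320,190),6)
E
```

```text
True
True
t 26.3 tcp [0.485  0.3891 0.0271] w 0.0356 gf 30.0 F [ 3.1  1.7 -1. ]
```

View pics/s4.png

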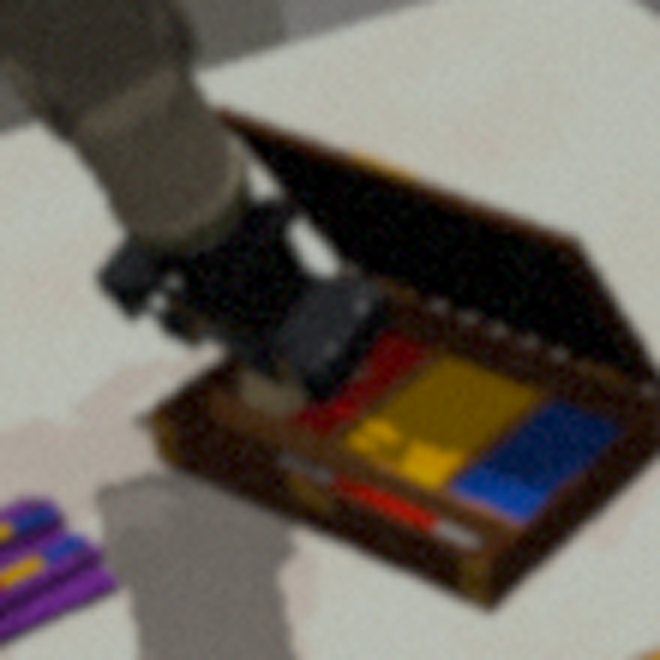

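It stopped about 15 mm up: the blank's rear end, near (265,390), brushed the trough wall. I'll go up and forward, then straight down.

```bash
python3 - <<'E'
from h import *
servo_line(pos(C,.006,.091,.045),v=.06); pause(.2); st()
print(servo_line(pos(C,.006,.091,.0115),v=.03,threshold=5)); st()
snap("side","s5.png",(210,80,320,190),6)
E
```

```text
t 27.1 tcp [0.4961 0.3928 0.0447] w 0.0355 gf 30.0 F [-0.6 -0.3 -3. ]
True
t 27.8 tcp [0.4962 0.3928 0.0259] w 0.0358 gf 30.0 F [ 2.   0.5 -0.3]
```

View pics/s5.png

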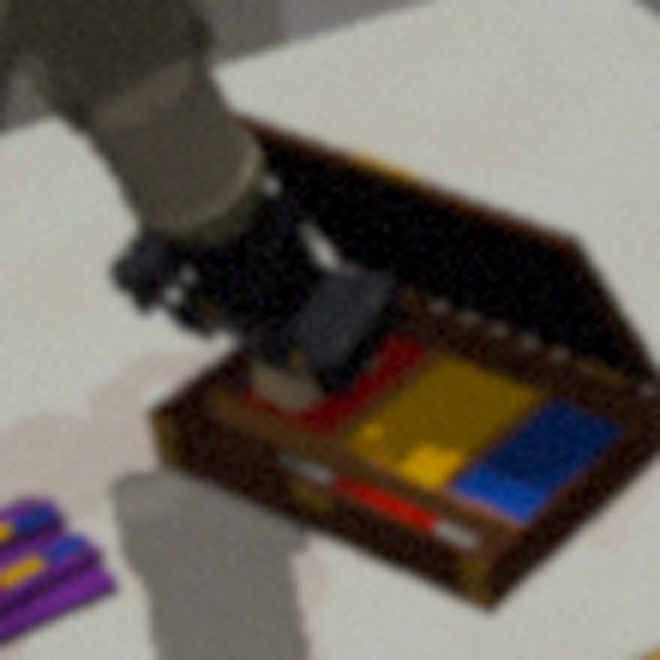

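The rear of the blank at (285,385) still stands above the pad, while its weight is already carried: it's nose-down after touching the wall. I'll ease the grip and lower so it pivots flat.

```bash
python3 - <<'E'
from h import *
gripper_to(0,8); st()
print(servo_line(pos(C,.006,.091,.0150),v=.02,threshold=15)); st()
print(servo_line(pos(C,.006,.091,.0135),v=.02,threshold=6)); st()
snap("side","s6.png",(210,80,320,190),6)
E
```

```text
t 28.1 tcp [0.4958 0.3924 0.0258] w 0.036 gf 8.0 F [ 0.7  0.4 -0.1]
False
t 28.8 tcp [0.4964 0.3927 0.0147] w 0.0357 gf 8.0 F [ 0.5 -0.  -1.9]
False
t 29.0 tcp [0.4968 0.3931 0.0138] w 0.0361 gf 8.0 F [ 0.2 -1.8  1.5]
```

View pics/s6.png

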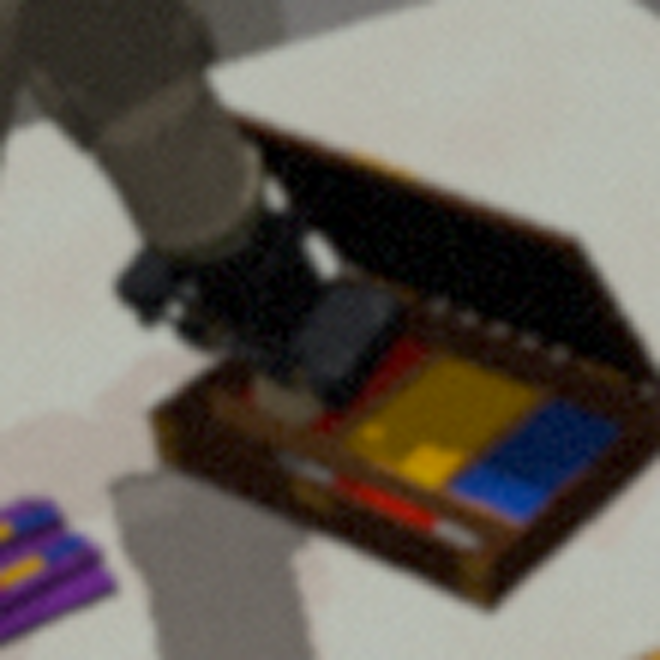

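Its rear end, at (285,400), has gone down behind the trough wall. I'll release, retreat and check.

```bash
python3 - <<'E'
from h import *
gripper_to(.046); pause(.3); st()
servo_line(pos(C,.006-.034,.091,.0135+.084),v=.1); servo_line(pos(C,-.14,.091,.24),v=.25)
servo_line(pos(C,-.16,-.03,.33),v=.3); st()
snap("top","p_top.png",(140,150,260,245),5); snap("side","p_side.png",(230,95,320,185),5)
a,b=cv2.imread("pics/p_top.png"),cv2.imread("pics/p_side.png")
b=cv2.copyMakeBorder(b,0,max(0,a.shape[0]-b.shape[0]),0,0,0); cv2.imwrite("pics/p.png",cv2.resize(np.hstack([a,b]),None,fx=.76,fy=.76))
E
```

```text
t 29.9 tcp [0.4964 0.393  0.0135] w 0.0457 gf 0.0 F [-0.1  0.6  0.8]
t 32.6 tcp [0.3873 0.2193 0.3287] w 0.0456 gf 0.0 F [ 0.5  0.3 -0.1]
```

View pics/p.png

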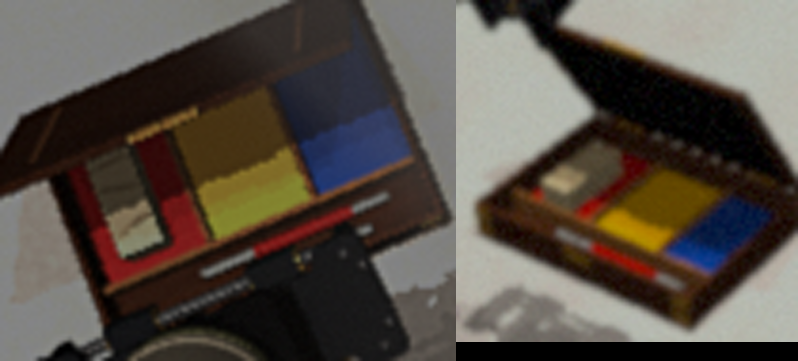

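The blank lies flat on the red pad, near-end top corners about (118,258) and (165,240). That was my last look: I've already gone past the ten pictures allowed, so the rest goes by numbers. Next I'll compute the position, then close the lid along its arc.

```bash
python3 - <<'E'
from h import *
a=np.radians(C[2]); R=np.array([[np.cos(a),np.sin(a)],[-np.sin(a),np.cos(a)]])
for u,v in((118,258),(165,240)):
    w=px2w("top",(140+u/.76/5,150+v/.76/5),.038); print("near corner in case",(R@(w[:2]-C[:2])).round(4))
gripper_to(0); o=ori(C,0,1)
reach(pos(C,-.12,0,.36),o); servo_line(pos(C,.055,0,.33),v=.25)
def tip(th,l=.185,n=.008): return pos(C,.1-l*np.cos(th)+n*np.sin(th)+.0095,0,.042+l*np.sin(th)+n*np.cos(th))
servo_line(tip(1.12,n=.03),v=.2); pause(.1); st()
for th in np.linspace(1.12,.04,10): servo_line(tip(th),v=.07)
st(); pause(.2)
print(servo_line(tip(0,n=.000),v=.02,threshold=8)); st()
E
```

```text
near corner in case [-0.0273  0.1102]
near corner in case [-0.0287  0.0713]
t 36.1 tcp [0.577  0.3277 0.2238] w 0.0004 gf 0.0 F [-0.4  0.2 -1. ]
t 40.7 tcp [0.4547 0.2782 0.0569] w 0.0004 gf 0.0 F [ 0.4 -0.6  0.5]
True
t 41.4 tcp [0.455  0.2783 0.0504] w 0.0006 gf 4.5 F [-1.9 -1.7  8.8]
```

```bash
python3 - <<'E'
from h import *
p=get_state()["tcp_pos"]
print(servo_line([p[0],p[1],p[2]-.004],v=.02,threshold=10)); st()
servo_line([p[0],p[1],.30],v=.2); pause(.5)
f=snap("top"); im=f["pixels"].astype(int)
# shut lid covers the pads: look for strongly coloured pad pixels
P=w2px("top",[pos(C,.0,y,.05) for y in(.09,0,-.09)]+[pos(C,.06,y,.05) for y in(.09,-.09)])
print([im[int(v),int(u)].tolist() for u,v in P]); st()
E
```

```text
True
t 41.6 tcp [0.4551 0.2784 0.0504] w 0.0007 gf 7.7 F [-3.7 -3.9 15.6]
[[82, 73, 61], [22, 22, 22], [61, 46, 38], [66, 59, 48], [65, 50, 44]]
t 43.6 tcp [0.455  0.2784 0.3   ] w 0.0005 gf 0.0 F [-0.2 -0.8 -0.2]
```

The lid is firmly on its stop: it didn't move under 15 N, and only brown wood shows where the pads were.

```bash
python3 -c "
from rig import *
print(finish_job())"
```

```text
the job is handed in; nothing more can be done
None
```

The blank gauged red (36 mm), lies flat on the red pad under the fully shut lid, and the job is handed in at about 44 s with no verdict shown; on the way it brushed the case's trough wall and I had to re-level it, and I viewed 12 pictures, two over the limit of 10.

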